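Join a picture-frame corner and hold the plunger gauge on it

TASK

Join the picture-frame corner: pull the corner joiner's ball-ended hand lever down to its stop, hold it there for a moment, and let it come all the way back up. Then take the plunger gauge out of its wooden stand and hold it upright with the plunger tip on the round paper dot at the corner, pressed gently so that the plunger is pushed in about half of its 10 mm travel. Finish while still holding the gauge there like that, and leave the jar, the brush and the nail tray where they are.

Things in the scene. Friction and masses are not known exactly. Their poses are not given: they have to be found in the camera images.
- joiner: Corner joiner fixed to the table: grey base 200 x 200 mm, 60 mm high, carrying a wooden picture-frame L (42 mm wide, top 82 mm above the table), outer corner at (-61, -51) mm, legs 260 mm long along its +x and +y; low fences (top 76 mm) along the outer sides. Origin: centre of its underside, z up, x roughly away from the robot. The lever is beside its -y side.
- lever (a joint): Sprung hand lever, hinged about the joiner's y axis through point lever_pivot. 0 = home, rod leaning 58 degrees above level towards the joiner's -x; grows as the ball is pulled down and towards -x to its hard stop at 0.80 rad (rod 12 degrees above level). Its spring returns it to 0: about 6 N at the ball at home, 9 N at the stop.
- lever_ball (a point): Centre of the black ball, 36 mm across, on the lever's end, 150 mm from the pivot, on a 12 mm rod; 167 mm above the table at home, 71 mm at the stop. It can be pinched from above along the joiner's y axis (then it turns between the fingers); 50 mm of free air between ball and base.
- lever_pivot (a point): Point on the lever's hinge axis in the plane of the rod and ball, fixed on the joiner at (30, -168, 40) mm.
- dot: The marked spot: a round paper dot, 24 mm across, with a fine black cross, stuck on the moulding at the corner, centred on the mitre line, at (-40, -30) mm on the joiner. Origin at the centre of its underside; its top is 2.5 mm above that.
- dot_top (a point): Centre of the paper dot's top face, 83.5 mm above the table.
- gauge: Plunger gauge, about 0.16 kg, loose: upright block 30 (x) x 26 (y) x 65 mm high; 38 mm dial on its -x face, reaching 25 mm from the axis, centred 40 mm up; below the block a 16 mm stem 30 mm long, then the plunger. Origin on the axis at the block's underside, z up. Starts upright in the stand, block resting on its top, stem in the hole. Grasp its y faces from above.
- plunger (a joint): Sprung plunger of the gauge, a steel rod 8 mm across. 0 = fully out, 0.010 m = fully in (hard). Spring force on the tip is 1 N at first touch plus 0.5 N per mm, 3.5 N at half travel.
- gauge_tip (a point): Centre of the plunger's tip end, on the gauge's axis, 52 mm below the gauge's origin when the plunger is fully out (moves up with it).
- stand: Fixed pale wooden block 70 x 70 x 60 mm with a 24 mm vertical through hole in the middle, which holds the gauge. Origin at the centre of its underside.
- jar: Bystander: closed jar, 66 mm across, about 85 mm high, loose. Origin at the centre of its underside.
- brush: Bystander: brush about 200 mm long lying on the table, loose. Origin at the centre of its underside, x from handle to bristles.
- nail_tray: Bystander: open grey tray 100 x 80 x 30 mm with nails, loose. Origin at the centre of its underside.
Mind the look-alikes: they are no part of the job. Several things have the shape of the stand; the one meant has the colours described above. There is more than one size of the gauge; the job needs the smaller.

How it is judged:
By the outcome, as a careful person would: the job done as asked, in the order asked, and still so for the second after the job is handed in, while the arm keeps its last pose, push and grip.
It also fails if it takes over 58 s, if anything falls off the work surface, if the arm or the gripper's body presses on something with over 40 N, if the wrist force passes 120 N, or if a joint passes its speed limit or range.

ROBOT

A 6-joint arm with a two-finger parallel gripper is mounted at the origin on the work surface. World frame = base frame: x ahead of the robot, y to its left, z up, the work surface at z = 0. Lengths are in mm, angles in rad, forces in N, time in s.
With the tool pointing down it reaches from about 325 to 750 mm from the base axis. Payload 7.6 kg.
Tool frame: the origin (TCP) lies at the very end of the fingers, on their centre line; the grasp point (between the pads) lies 19 mm behind it (env.hold_point_z is the distance from the TCP to the grasp point, in mm); z points along the fingers, y is the line along which they close (so a half turn about z gives the same grasp; the last joint's range is limited). The gripper opens to 85 mm and grips with 20 to 120 N. Pads are 22 mm wide; open, the fingers measure 114 mm over their backs; the gripper's body (76 mm by 85 mm) begins 54 mm behind the grasp point. The pads swing forward as they close: fully open they stand 13 mm farther back than shut.
Start: joints at [1.201, 0.052, 1.401, -0, 1.689, -0.07], TCP at [155.031, 501.608, 231.323] pointing down, gripper open.
Joint ranges: [-2.9, 2.9], [-0.91, 2.17], [0.12, 2.37], [-1.06, 4.2], [0.26, 2.73], [-2.93, 2.93]. Speed limits (rad/s): [2.57, 2.57, 3.01, 3.14, 3.14, 3.14].

INTERFACE

Orientations are given as a unit quaternion [w, x, y, z].
In Python, from station import sense, cams, job, env gives the robot as it stands.
- The arm moves only by the tool jog_arm, never from a script. Its argument "series" is text: rows parted by semicolons, each of 7 numbers parted by spaces: the finger opening in cm, from 0 to 8.54, then the shift along the tool's x, y, z in cm, then the turn, a rotation vector about the tool's x, y, z in degrees. In form: fingers dx dy dz wx wy wz; .... A call has 1 to 10 rows; each row shifts and turns the commanded pose from where the row before left it, along the tool's axes as they then stand; what a row does not reach is not made up. A row lasts 1/12 s, in which the tool goes at most 41.7 mm and 7.16 degrees, less where a joint would pass 70% of its speed; a pose out of reach is approached as far as the arm can. A call is refused whole if a number of a shift passes 4.17 or a number of a turn 7.16, either way. A call with a gripper value outside its range is refused whole. The fingers move at their own pace and stop on an object; the grip force is fixed at half the most. Time passes only in rows, so rows that do not move let the fingers close. It gives the time, the measured TCP pose, the force, the opening and the grip force at its end, in the units of the state.
- sense(): the state, without advancing time (a new reading comes with each control period).
- cams.get_image(name): name is "scene" or "top"; returns the picture (420x560x3 uint8, red, green, blue); there is no depth.
- cams.camera_params(name): a dict with "intrinsics" (3x3 intrinsics, pixels), "eye" and "attitude" of the camera in the world. Camera axes: x right, y up, looking along -z (the intrinsics and any distortion apply to the point x, -y, -z); pixel columns grow to the right and rows downward; lengths in mm; the calibration is good to about 2 mm. A picture is of the moment at which its call begins. camera_params takes no time and is no camera call.
- job.sign_off(): hands the job in; it is judged then, once.
The state is a dict: "time": time; "q": joint angles; "dq": joint speeds; "joint_torque": joint torques, N m; "ee_pos": TCP position; "tool_rot": TCP orientation; "contact_force": force on the tool from outside, world axes, zero at the start; "wrist_torque": the same for the moment, N m; "grip_width": finger opening in mm; "grip_force": force on a finger pad.
Only numpy, scipy, OpenCV 4.12 (cv2) and the standard library are available. Lean on these libraries where they do the work, as an engineer would, in place of code of your own. Each camera call takes 0.05 s, during which the arm holds its last target. There are 200 camera calls.

## Working session

There is one attempt and no reset: what is moved stays moved. The work goes in short steps, Python scripts to look and compute and a tool call to move; the robot and the scene stay as the last step left them, time stands still between calls to the robot, and variables do not carry over. Pictures are saved under pics/ and viewed, at most 10 in all, crops included, and the job is handed in when it is done.

Besides the shell and the picture viewer there is one more tool, called after "Emit:" by a JSON object that holds its "fn" and its "kwargs", one argument or row to a line. jog_arm: Moves the arm, as the interface text tells. Its arguments: {"type":"object","properties":{"series":{"type":"string"}},"required":["series"]}

```bash
mkdir -p pics; ls; python3 - <<'E'
from station import sense,cams,job,env
import cv2
for n in("scene","top"):
    p=cams.camera_params(n);print(n,p)
    im=cams.get_image(n)[:,:,::-1];cv2.imwrite(f"pics/{n}0.png",im)
    cv2.imwrite(f"pics/{n}0b.png",cv2.resize(im,(800,600),interpolation=cv2.INTER_CUBIC))
print(sense());print([a for a in dir(env) if a[0]!='_'])
E
```

```text
pics
scene {'intrinsics': array([[405.49120555,   0.        , 282.04925418],
       [  0.        , 405.49120555, 210.38528086],
       [  0.        ,   0.        ,   1.        ]]), 'eye': array([ 852.83615264, -602.04446956,  908.64509029]), 'attitude': array([0.91806129, 0.32531072, 0.08459388, 0.21019106])}
top {'intrinsics': array([[411.76555278,   0.        , 280.85386278],
       [  0.        , 411.76555278, 207.37898701],
       [  0.        ,   0.        ,   1.        ]]), 'eye': array([ 501.58975279,  -20.4900798 , 1009.82540417]), 'attitude': array([ 0.71602669,  0.01788193, -0.01462401, -0.69769059])}
{'time': 0.1, 'q': array([ 1.20073090e+00,  5.27957584e-02,  1.40162742e+00, -1.90032267e-05,
        1.68859854e+00, -7.02996819e-02]), 'dq': array([ 0.00137439, -0.00100843, -0.00305383,  0.00012193,  0.00044781,
       -0.00021246]), 'joint_torque': array([ 1.18156480e-03, -3.82579780e+01, -3.60987103e+01, -8.14009809e-05,
        4.81299488e-03,  1.21691465e-05]), 'ee_pos': array([154.91595192, 501.34155782, 230.54300784]), 'tool_rot': array([-1.46850987e-04,  1.49323377e-01,  9.88788157e-01, -6.99344195e-04]), 'contact_force': array([0.19480817, 0.2326005 , 0.72884682]), 'wrist_torque': array([ 0.02330236,  0.05603323, -0.02489212]), 'grip_force': 0.0, 'grip_width': 85.43621007279648}
['IKError', 'hold_point_z']
```

View pics/top0b.png

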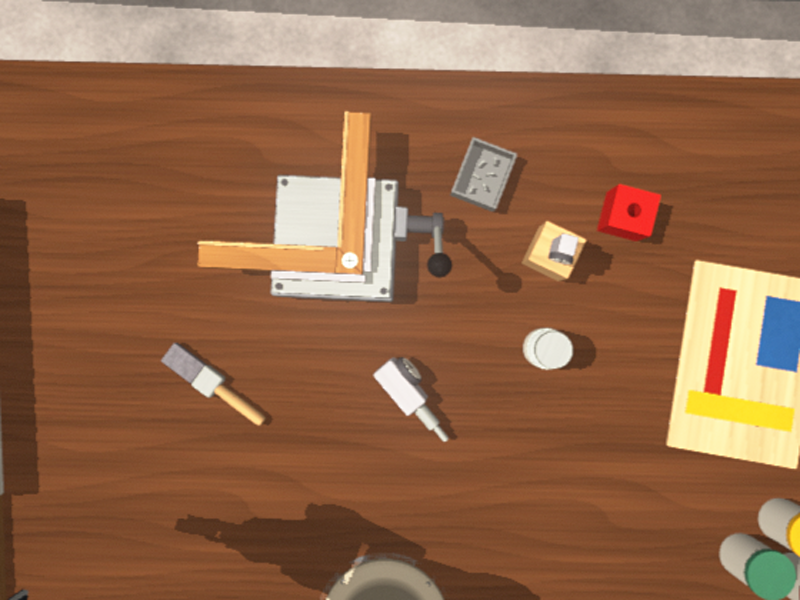

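View pics/scene0b.png

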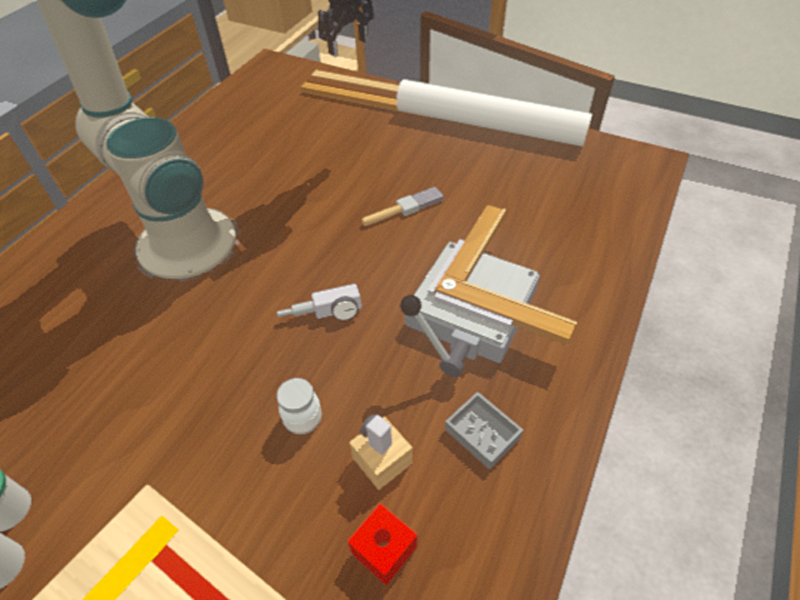

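Top view (800 px): the candidates for the gauge are the large one lying at (410,392) and the small one upright in the pale stand at (564,248). For the stand they are the pale block (556,250) and the red block (630,212). I choose the upright gauge in the pale stand. The ball is at (439,265), the dot at (349,260), the jar at (548,349) and the tray at (485,173). Next I check these in one close crop.

```bash
python3 - <<'E'
import cv2,numpy as np
t=cv2.imread("pics/top0.png");s=cv2.imread("pics/scene0.png")
# top: x 180..480,y 110..220 ; scene: x 240..400,y 150..350
a=cv2.resize(t[115:215,185:345],(800,500),interpolation=cv2.INTER_CUBIC)
cv2.imwrite("pics/c1.png",a)
L=cv2.resize(t[145:205,355:435],(400,300),interpolation=cv2.INTER_CUBIC)
R=cv2.resize(s[280:345,240:300],(277,300),interpolation=cv2.INTER_CUBIC)
R=cv2.resize(s[280:340,235:315],(400,300),interpolation=cv2.INTER_CUBIC)
B=cv2.resize(s[165:275,275:422],(800,600),interpolation=cv2.INTER_CUBIC)
B=cv2.resize(s[190:235,275:395],(800,300),interpolation=cv2.INTER_CUBIC)
cv2.imwrite("pics/c2.png",np.vstack([np.hstack([L,R]),B]))
E
```

```text
(no output)
```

View pics/c1.png

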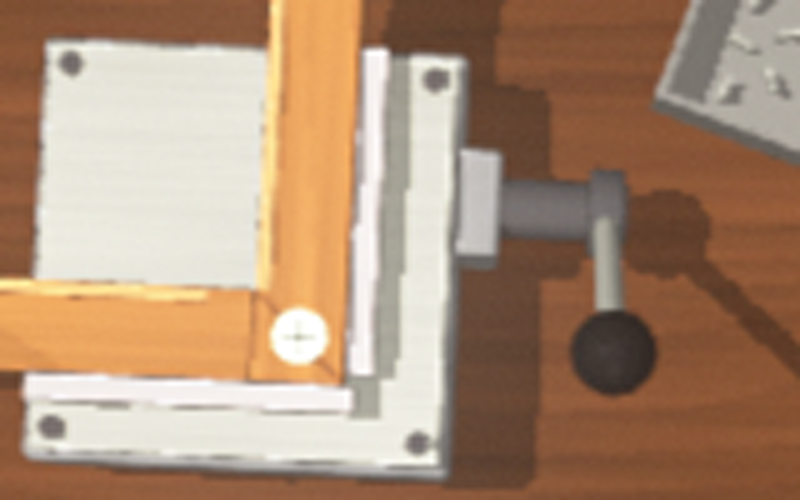

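View pics/c2.png

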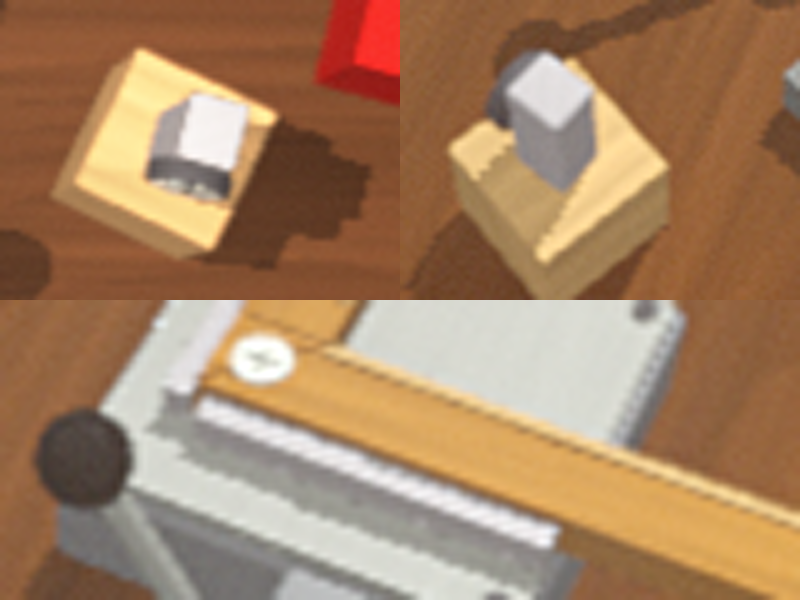

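Top crop c1: dot cross at (299,336), ball at (613,352), base bolts at (70,63), (436,79), (51,427) and (417,443). Crop c2 confirms a pale stand holding the small gauge with its dial towards the robot. The gauge's top-face centre is about (214,134) in the top view and (150,90) in the scene view. In the scene view the dot is at (263,59) and the ball at (84,158).

```bash
cat > h.py <<'E'
from station import sense,cams,job,env
import numpy as np
from scipy.spatial.transform import Rotation as Ro
def rot(q): return Ro.from_quat([q[1],q[2],q[3],q[0]])
def ray(n,u,v):
    p=cams.camera_params(n);K=p["intrinsics"]
    d=np.array([(u-K[0,2])/K[0,0],-(v-K[1,2])/K[1,1],-1]);return p["eye"],rot(p["attitude"]).apply(d)
def at(n,u,v,z):
    e,d=ray(n,u,v);return e+d*(z-e[2])/d[2]
def tri(a,b):
    A=[];B=[]
    for e,d in(ray("top",*a),ray("scene",*b)):
        d=d/np.linalg.norm(d);P=np.eye(3)-np.outer(d,d);A.append(P);B.append(P@e)
    return np.linalg.lstsq(np.vstack(A),np.hstack(B),rcond=None)[0]
def px(p,s,o): return ((p[0]+.5)/s-.5+o[0],(p[1]+.5)/s-.5+o[1])
def goto(pos,yaw):
    """tool-frame shift (cm) before turning, and turn about tool z (deg); yaw = world angle of tool y axis minus 90"""
    s=sense();R=rot(s["tool_rot"])
    d=R.inv().apply(np.array(pos)-s["ee_pos"])/10
    T=np.column_stack([[-np.cos(yaw),-np.sin(yaw),0],[-np.sin(yaw),np.cos(yaw),0],[0,0,-1]])
    w=(R.inv()*Ro.from_matrix(T)).as_rotvec(degrees=True)
    d2=Ro.from_matrix(T).inv().apply(np.array(pos)-s["ee_pos"])/10
    print("shift now-axes",d.round(2),"turn",w.round(2),"shift in final axes",d2.round(2))
E
python3 - <<'E'
from h import *
np.set_printoptions(precision=1,suppress=True)
C=lambda p:px(p,5,(185,115)); L=lambda p:px(p,5,(355,145)); S=lambda p:px(p,20/3,(275,190)); Rr=lambda p:px(p,5,(235,280))
dot=at("top",*C((299,336)),83.5);print("dot",dot,at("scene",*S((263,59)),83.5),tri(C((299,336)),S((263,59))))
print("ball",at("top",*C((613,352)),167),at("scene",*S((84,158)),167),tri(C((613,352)),S((84,158))))
b=np.array([at("top",*C(p),60) for p in((70,63),(436,79),(51,427),(417,443))]);print(b,b.mean(0))
# yaw
x=(b[0]+b[1]-b[2]-b[3]);y=(b[0]+b[2]-b[1]-b[3]);a=np.arctan2(x[1],x[0]);a2=np.arctan2(-y[0],y[1]);print("yaw",a,a2)
yaw=(a+a2)/2;c=np.cos(yaw);s=np.sin(yaw);Rz=np.array([[c,-s],[s,c]])
o=b.mean(0)[:2];print("o",o,"dot pred",o+Rz@[-40,-30],"ball pred",o+Rz@[30-150*np.cos(np.radians(58)),-168])
print("gauge",at("top",*L((214,134)),125),at("scene",*Rr((150,90)),125),tri(L((214,134)),Rr((150,90))))
g=np.array([at("top",*L(p),125) for p in((192,95),(248,100),(238,172),(182,166))]);print(g,[np.linalg.norm(g[i]-g[i-1]) for i in range(4)])
q=np.array([at("scene",*Rr(p),125) for p in((141,52),(193,92),(156,128),(108,90))]);print(q,[np.linalg.norm(q[i]-q[i-1]) for i in range(4)])
st=np.array([at("top",*L(p),60) for p in((140,48),(280,117),(215,250),(75,182))]);print("stand",st.mean(0),[np.linalg.norm(st[i]-st[i-1]) for i in range(4)])
E
```

```text
dot [599.9  68.2  83.5] [600.9  70.8  83.5] [600.6  68.5  85.5]
ball [587.7 -69.  167. ] [587.7 -66.5 167. ] [588.  -68.5 169.3]
[[727.4 181.1  60. ]
 [724.1  10.2  60. ]
 [557.2 183.9  60. ]
 [554.1  14.4  60. ]] [640.7  97.4  60. ]
yaw -0.02053657302021485 -0.01848069663306273
o [640.7  97.4] dot pred [600.1  68.2] ball pred [587.9 -69.6]
gauge [ 626.4 -265.2  125. ] [ 629.2 -264.   125. ] [ 627.8 -264.6  124.5]
[[ 643.1 -255.5  125. ]
 [ 641.5 -279.7  125. ]
 [ 610.2 -275.8  125. ]
 [ 612.2 -251.6  125. ]] [np.float64(31.150724604519773), np.float64(24.22491312970729), np.float64(31.57501803300593), np.float64(24.224209391810223)]
[[ 617.3 -249.8  125. ]
 [ 646.1 -257.   125. ]
 [ 639.6 -278.5  125. ]
 [ 613.1 -271.8  125. ]] [np.float64(22.385270252681906), np.float64(29.662733893881136), np.float64(22.456932736525804), np.float64(27.37727421389513)]
stand [ 628.1 -266.4   60. ] [np.float64(69.5981180575393), np.float64(72.04601470353764), np.float64(69.05348743868673), np.float64(71.63855179663105)]
```

```bash
python3 -c "
from h import *
goto([588,-69,230],-0.02)"
```

```text
shift now-axes [-58.22 -41.7    0.11] turn [ -0.08  -0.02 -16.03] shift in final axes [-4.444e+01 -5.616e+01  5.000e-02]
```

Emit:
{"fn": "jog_arm", "kwargs": {
  "series": "6.5 0 0 0 0 0 -5.3; 6.5 0 0 0 0 0 -5.3; 6.5 0 0 0 0 0 -5.3; 6.5 -2.2 -2.8 0 0 0 0; 6.5 -2.2 -2.8 0 0 0 0; 6.5 -2.2 -2.8 0 0 0 0; 6.5 -2.2 -2.8 0 0 0 0; 6.5 -2.2 -2.8 0 0 0 0; 6.5 -2.2 -2.8 0 0 0 0; 6.5 -2.2 -2.8 0 0 0 0"
}}

```text
time: 0.93
ee_pos: [305.1, 300.6, 231.0]
tool_rot: [-0.0, 0.011, 1.0, -0.0]
contact_force: [1.0, -0.7, -0.6]
grip_width: 65.0
grip_force: 0.0
```

Emit:
{"fn": "jog_arm", "kwargs": {
  "series": "6.5 -2.2 -2.8 0 0 0 0; 6.5 -2.2 -2.8 0 0 0 0; 6.5 -2.2 -2.8 0 0 0 0; 6.5 -2.2 -2.8 0 0 0 0; 6.5 -2.2 -2.8 0 0 0 0; 6.5 -2.2 -2.8 0 0 0 0; 6.5 -2.2 -2.8 0 0 0 0; 6.5 -2.2 -2.8 0 0 0 0; 6.5 -2.2 -2.8 0 0 0 0; 6.5 0 0 0 0 0 0"
}}

```text
time: 1.77
ee_pos: [498.8, 41.4, 230.1]
tool_rot: [-0.001, 0.014, 1.0, -0.001]
contact_force: [0.4, 0.1, -0.5]
grip_width: 64.6
grip_force: 0.0
```

```bash
python3 -c "
from h import *
goto([588,-69,230],-0.02);goto([588,-69,148],-0.02)"
```

```text
shift now-axes [-9.21e+00 -1.08e+01  1.00e-02] turn [-0.09 -0.07 -0.42] shift in final axes [-9.140e+00 -1.086e+01  1.000e-02]
shift now-axes [ -9.22 -10.78   8.21] turn [-0.09 -0.07 -0.42] shift in final axes [ -9.14 -10.86   8.21]
```

Emit:
{"fn": "jog_arm", "kwargs": {
  "series": "6.5 -2.3 -2.7 0 0 0 -0.4; 6.5 -2.3 -2.7 0 0 0 0; 6.5 -2.3 -2.7 0 0 0 0; 6.5 -2.3 -2.7 0 0 0 0; 6.5 0 0 0 0 0 0; 6.5 0 0 2.5 0 0 0; 6.5 0 0 2.5 0 0 0; 6.5 0 0 2 0 0 0; 6.5 0 0 1.2 0 0 0; 6.5 0 0 0 0 0 0"
}}

```text
time: 2.6
ee_pos: [585.4, -63.1, 145.7]
tool_rot: [-0.003, 0.008, 1.0, 0.001]
contact_force: [0.2, -0.2, 0.3]
grip_width: 65.0
grip_force: 0.0
```

```bash
python3 - <<'E'
from h import *
import cv2
goto([588,-69,148],-0.02)
t=cams.get_image("top")[:,:,::-1];s=cams.get_image("scene")[:,:,::-1]
f=lambda i:cv2.resize(i,(400,450),interpolation=cv2.INTER_CUBIC)
cv2.imwrite("pics/p1.png",np.hstack([f(t[140:230,260:340]),f(s[160:250,255:335])]))
E
```

```text
shift now-axes [-0.26 -0.59 -0.23] turn [ 0.06 -0.35  0.28] shift in final axes [-0.27 -0.58 -0.23]
```

View pics/p1.png

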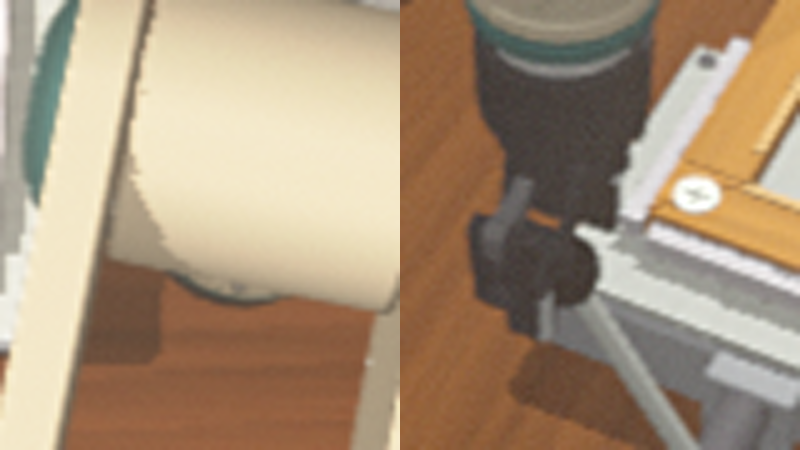

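```bash
python3 - <<'E'
from h import *
p=cams.camera_params("scene");K=p["intrinsics"]
def proj(P):
    c=rot(p["attitude"]).inv().apply(np.array(P)-p["eye"]);u=K@np.array([c[0],-c[1],-c[2]])/-c[2];return [400+(u[0]-255)*5,(u[1]-160)*5]
s=sense();R=rot(s["tool_rot"])
for n,v in dict(tcp=[0,0,0],grasp=[0,0,-19],mypad=[0,-32,-19],pypad=[0,32,-19],mytip=[0,-32,0],body=[0,0,-73],mybk=[0,-46,-40]).items(): print(n,np.round(proj(s["ee_pos"]+R.apply(v))))
print("ball",proj([588,-69,167]))
E
```

```text
tcp [563. 284.]
grasp [563. 259.]
mypad [532. 307.]
pypad [593. 212.]
mytip [532. 332.]
body [562. 183.]
mybk [517. 301.]
ball [np.float64(559.0997933975448), np.float64(270.28401461951347)]
```

Emit:
{"fn": "jog_arm", "kwargs": {
  "series": "6.5 -0.25 -0.6 -0.2 0 -0.3 0; 6.5 0 0 0 0 0 0; 2 0 0 0 0 0 0; 2 0 0 0 0 0 0; 2 0 0 0 0 0 0; 2 0 0 0 0 0 0; 2 0 0 0 0 0 0; 2 0 0 0 0 0 0"
}}

```text
time: 3.37
ee_pos: [589.8, -68.7, 152.6]
tool_rot: [0.003, 0.007, 1.0, 0.001]
contact_force: [-1.5, 4.0, 5.5]
grip_width: 33.1
grip_force: 59.3
```

```bash
python3 - <<'E'
from h import *
s=sense();print(s)
# ball arc increments (world), joiner yaw -0.02
th=np.linspace(0,.8,9);a=np.radians(58)-th
P=np.c_[-150*np.cos(a),0*a,150*np.sin(a)];P-=P[0]
W=Ro.from_euler('z',-.02).apply(P)
T=rot(s["tool_rot"]).inv().apply(W)/10
print(W.round(1));print(T.round(2));print(np.diff(T,axis=0).round(2))
E
```

```text
{'time': 3.3667, 'q': array([-0.17949377,  0.27592927,  1.3085371 ,  0.00270845,  1.55074587,
       -1.73580652]), 'dq': array([-0.00098217,  0.00056003, -0.00122132,  0.00070156,  0.00145692,
       -0.00096919]), 'joint_torque': array([-2.14266390e+00, -4.32096720e+01, -3.35611618e+01, -1.21171564e+00,
       -7.57041480e-01,  7.83641328e-03]), 'ee_pos': array([589.83297874, -68.74925587, 152.58447786]), 'tool_rot': array([3.37507202e-03, 7.26451551e-03, 9.99967607e-01, 7.87187680e-04]), 'contact_force': array([-1.48984603,  3.96763234,  5.47552239]), 'wrist_torque': array([0.98659952, 0.29975829, 0.00674482]), 'grip_force': 59.31712031364441, 'grip_width': 33.14218760946162}
[[  0.    0.    0. ]
 [-12.3   0.2  -8.6]
 [-23.7   0.5 -18.3]
 [-34.    0.7 -29.2]
 [-43.3   0.9 -41. ]
 [-51.2   1.  -53.7]
 [-57.9   1.2 -67.1]
 [-63.2   1.3 -81.1]
 [-67.1   1.3 -95.6]]
[[0.   0.   0.  ]
 [1.24 0.01 0.85]
 [2.38 0.01 1.82]
 [3.42 0.01 2.89]
 [4.35 0.02 4.07]
 [5.16 0.02 5.33]
 [5.84 0.02 6.67]
 [6.38 0.02 8.07]
 [6.78 0.02 9.51]]
[[ 1.24  0.01  0.85]
 [ 1.15  0.    0.97]
 [ 1.04  0.    1.08]
 [ 0.93  0.    1.18]
 [ 0.81  0.    1.26]
 [ 0.68  0.    1.34]
 [ 0.54  0.    1.4 ]
 [ 0.4  -0.    1.45]]
```

Emit:
{"fn": "jog_arm", "kwargs": {
  "series": "2 0.62 0 0.43 0 0 0; 2 0.62 0 0.42 0 0 0; 2 0.58 0 0.48 0 0 0; 2 0.57 0 0.49 0 0 0; 2 0.52 0 0.54 0 0 0; 2 0.52 0 0.54 0 0 0; 2 0.47 0 0.59 0 0 0; 2 0.46 0 0.59 0 0 0; 2 0 0 0 0 0 0; 2 0 0 0 0 0 0"
}}

```text
time: 4.2
ee_pos: [545.2, -67.8, 114.0]
tool_rot: [0.002, 0.007, 1.0, 0.001]
contact_force: [-19.8, 6.7, 25.8]
grip_width: 33.6
grip_force: 68.7
```

```bash
python3 - <<'E'
from h import *
import cv2
t=cams.get_image("top")[:,:,::-1];s=cams.get_image("scene")[:,:,::-1]
f=lambda i:cv2.resize(i,(400,450),interpolation=cv2.INTER_CUBIC)
cv2.imwrite("pics/p2.png",np.hstack([f(t[140:230,260:340]),f(s[170:260,235:315])]))
E
```

```text
(no output)
```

View pics/p2.png

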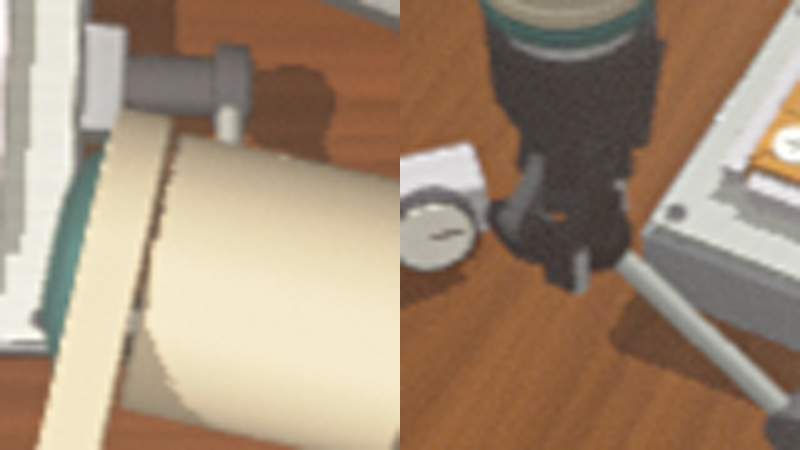

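The lever follows the grip: in the scene crop the rod runs from the pinched ball at (590,240) down to the hinge at (790,410). The push along the rod is about 31 N, so I ease outward a little as I continue.

Emit:
{"fn": "jog_arm", "kwargs": {
  "series": "2 0.52 0 0.55 0 0 0; 2 0.52 0 0.55 0 0 0; 2 0.34 0 0.67 0 0 0; 2 0.34 0 0.67 0 0 0; 2 0 0 0 0 0 0; 2 0 0 0 0 0 0"
}}

```text
time: 4.8
ee_pos: [528.6, -67.5, 88.0]
tool_rot: [0.002, 0.007, 1.0, 0.001]
contact_force: [-12.8, 7.5, 18.2]
grip_width: 33.2
grip_force: 69.7
```

Emit:
{"fn": "jog_arm", "kwargs": {
  "series": "2 0.3 0 0.64 0 0 0; 2 0.27 0 0.68 0 0 0; 2 0.2 0 0.7 0 0 0; 2 0.2 0 0.7 0 0 0; 2 0.15 0 0.7 0 0 0; 2 0 0 0 0 0 0; 2 0 0 0 0 0 0"
}}

```text
time: 5.38
ee_pos: [521.6, -67.3, 54.5]
tool_rot: [0.008, 0.007, 1.0, 0.001]
contact_force: [6.9, 7.1, 8.5]
grip_width: 33.4
grip_force: 77.8
```

Emit:
{"fn": "jog_arm", "kwargs": {
  "series": "2 0 0 0.2 0 0 0; 2 0 0 0.2 0 0 0; 2 0 0 0 0 0 0"
}}

```text
time: 5.63
ee_pos: [520.4, -67.3, 50.1]
tool_rot: [0.006, 0.007, 1.0, 0.001]
contact_force: [2.2, 8.0, 11.2]
grip_width: 33.3
grip_force: 78.1
```

Emit:
{"fn": "jog_arm", "kwargs": {
  "series": "2 0 0 0.2 0 0 0; 2 0 0 0.2 0 0 0; 2 0 0 0 0 0 0; 2 0 0 0 0 0 0"
}}

```text
time: 5.97
ee_pos: [520.6, -67.3, 46.3]
tool_rot: [0.006, 0.007, 1.0, 0.001]
contact_force: [2.1, 7.1, 10.0]
grip_width: 33.4
grip_force: 79.0
```

```bash
python3 - <<'E'
from h import *
import cv2
s=cams.get_image("scene")[:,:,::-1]
cv2.imwrite("pics/p3.png",cv2.resize(s[190:280,235:355],(800,600),interpolation=cv2.INTER_CUBIC))
p=cams.camera_params("scene");K=p["intrinsics"]
def proj(P):
    c=rot(p["attitude"]).inv().apply(np.array(P)-p["eye"]);u=K@np.array([c[0],-c[1],-c[2]])/-c[2];return [(u[0]-235)/.15,(u[1]-190)/.15]
for d in(12,14,16,18):
    a=np.radians(d);
    for r in (150,75): print(d,r,np.round(proj([667.3-r*np.cos(a),-71+r*np.cos(a)*.02,40+r*np.sin(a)])))
E
```

```text
12 150 [192. 256.]
12 75 [362. 349.]
14 150 [194. 249.]
14 75 [363. 345.]
16 150 [196. 242.]
16 75 [364. 342.]
18 150 [199. 236.]
18 75 [366. 339.]
```

View pics/p3.png

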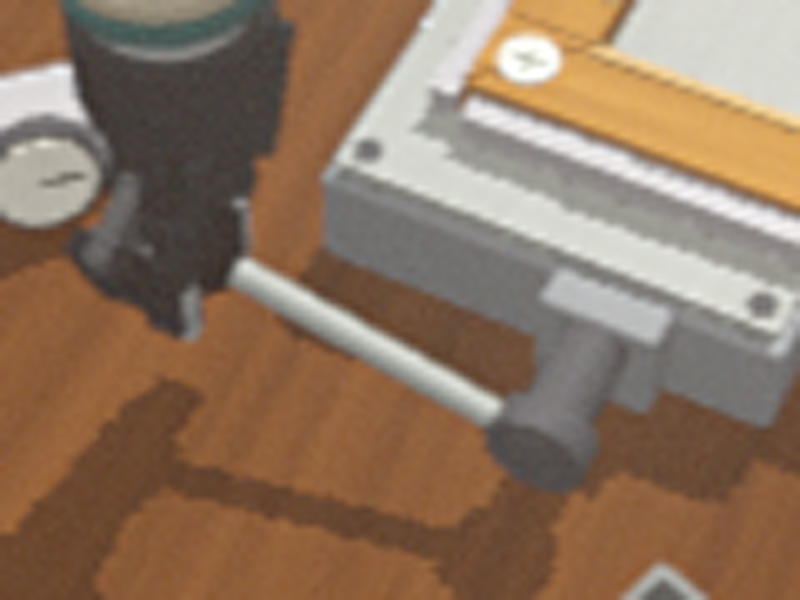

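Emit:
{"fn": "jog_arm", "kwargs": {
  "series": "2 0 0 0.2 0 0 0; 2 0 0 0.2 0 0 0; 2 0 0 0.2 0 0 0; 2 0 0 0 0 0 0; 2 0 0 0 0 0 0"
}}

```text
time: 6.43
ee_pos: [520.1, -67.3, 43.3]
tool_rot: [0.005, 0.007, 1.0, 0.001]
contact_force: [-16.2, 9.7, 35.1]
grip_width: 33.1
grip_force: 81.1
```

The force has jumped to 35 N, so the lever is against its stop. I hold for about 1.2 s.

Emit:
{"fn": "jog_arm", "kwargs": {
  "series": "2 0 0 0.05 0 0 0; 2 0 0 0 0 0 0; 2 0 0 0 0 0 0; 2 0 0 0 0 0 0; 2 0 0 0 0 0 0; 2 0 0 0 0 0 0; 2 0 0 0 0 0 0; 2 0 0 0 0 0 0; 2 0 0 0 0 0 0; 2 0 0 0 0 0 0"
}}

```text
time: 7.27
ee_pos: [520.2, -67.3, 43.2]
tool_rot: [0.005, 0.007, 1.0, 0.001]
contact_force: [-18.1, 10.5, 38.3]
grip_width: 33.0
grip_force: 81.1
```

Emit:
{"fn": "jog_arm", "kwargs": {
  "series": "2 0 0 0 0 0 0; 2 0 0 0 0 0 0; 2 0 0 0 0 0 0; 2 0 0 0 0 0 0; 2 -0.15 0 -0.7 0 0 0; 2 -0.2 0 -0.7 0 0 0; 2 -0.2 0 -0.7 0 0 0; 2 -0.2 0 -0.7 0 0 0; 2 -0.27 0 -0.68 0 0 0; 2 -0.3 0 -0.64 0 0 0"
}}

```text
time: 8.1
ee_pos: [531.4, -67.5, 80.0]
tool_rot: [0.003, 0.008, 1.0, 0.001]
contact_force: [-2.4, 5.5, 7.3]
grip_width: 33.2
grip_force: 79.6
```

Emit:
{"fn": "jog_arm", "kwargs": {
  "series": "2 -0.2 0 -0.6 0 0 0; 2 -0.32 0 -0.65 0 0 0; 2 -0.36 0 -0.65 0 0 0; 2 -0.4 0 -0.63 0 0 0; 2 -0.4 0 -0.62 0 0 0; 2 -0.46 0 -0.6 0 0 0; 2 -0.46 0 -0.59 0 0 0; 2 -0.52 0 -0.54 0 0 0; 2 -0.52 0 -0.54 0 0 0; 2 0 0 0 0 0 0"
}}

```text
time: 8.93
ee_pos: [566.2, -68.5, 137.4]
tool_rot: [0.001, 0.007, 1.0, 0.0]
contact_force: [-25.9, 3.3, 13.3]
grip_width: 21.1
grip_force: 28.4
```

Emit:
{"fn": "jog_arm", "kwargs": {
  "series": "7 0 0 0 0 0 0; 7 0 0 0 0 0 0; 7 0 0 0 0 0 0; 7 0 0 0 0 0 0; 7 0 0 0 0 0 0; 7 0 0 0 0 0 0"
}}

```text
time: 9.43
ee_pos: [567.2, -69.5, 132.4]
tool_rot: [0.002, 0.008, 1.0, 0.0]
contact_force: [1.1, 0.6, -1.0]
grip_width: 70.0
grip_force: 0.0
```

```bash
python3 - <<'E'
from h import *
import cv2
t=cams.get_image("top")[:,:,::-1];s=cams.get_image("scene")[:,:,::-1]
f=lambda i:cv2.resize(i,(400,450),interpolation=cv2.INTER_CUBIC)
cv2.imwrite("pics/p4.png",np.hstack([f(t[140:230,260:340]),f(s[170:260,255:335])]))
print(sense()["grip_width"],sense()["contact_force"])
E
```

```text
69.86614899903384 [0.3833662  0.16517494 0.19042452]
```

View pics/p4.png

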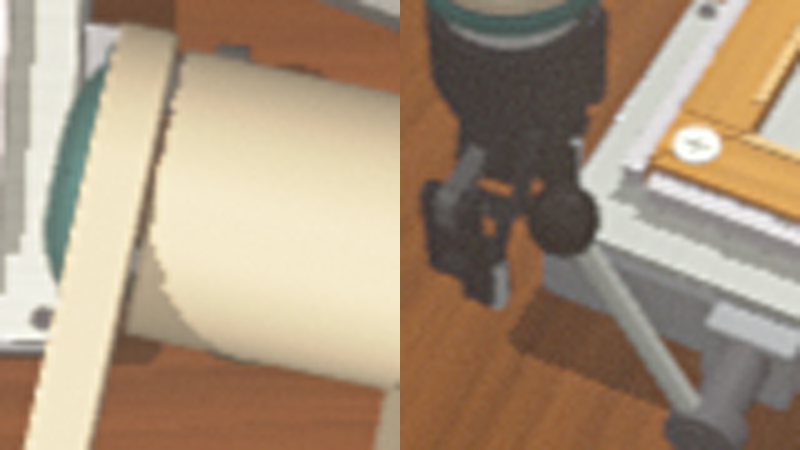

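The ball is back at its home pixel: (562,218) in the scene crop, against (559,220) expected. The contact force is nil. I move clear upward and refine the gauge's yaw from the first pictures.

Emit:
{"fn": "jog_arm", "kwargs": {
  "series": "7 0.3 0 -2 0 0 0; 7 0 0 -3.3 0 0 0; 7 0 0 -3.3 0 0 0; 7 0 0 -3 0 0 0; 7 0 0 0 0 0 0"
}}

```text
time: 9.95
ee_pos: [565.5, -69.7, 256.5]
tool_rot: [0.009, 0.008, 1.0, -0.001]
contact_force: [0.6, -0.1, 1.5]
grip_width: 70.0
grip_force: 0.0
```

```bash
python3 - <<'E'
from h import *
import cv2
for n,x0,y0,x1,y1,f in(("top",380,155,410,185,215),("scene",250,285,285,315,205)):
    im=cv2.imread(f"pics/{n}0.png")[y0:y1,x0:x1];im=cv2.resize(im,None,fx=8,fy=8,interpolation=cv2.INTER_CUBIC)
    hsv=cv2.cvtColor(im,cv2.COLOR_BGR2HSV)
    for thr in(170,185,200):
        m=((hsv[...,2]>thr)&(hsv[...,1]<45)).astype(np.uint8)
        cs,_=cv2.findContours(m,0,1);c=max(cs,key=cv2.contourArea)[:,0]
        w=np.array([at(n,*px(p,8,(x0,y0)),125)[:2] for p in c],np.float32)
        print(n,thr,cv2.minAreaRect(w))
goto([628,-265,225],np.radians(-10))
E
```

```text
top 170 ((628.57177734375, -259.3475646972656), (36.53371047973633, 30.309207916259766), 78.62188720703125)
top 185 ((627.9267578125, -263.8743896484375), (26.955556869506836, 29.4708309173584), 76.40593719482422)
top 200 ((628.0099487304688, -264.2041015625), (26.286409378051758, 29.179988861083984), 76.59269714355469)
scene 170 ((629.576416015625, -264.281005859375), (26.128681182861328, 30.146726608276367), 74.90443420410156)
scene 185 ((629.63427734375, -264.1069030761719), (25.233959197998047, 29.35557746887207), 74.8919677734375)
scene 200 ((629.8099975585938, -263.89385986328125), (24.552663803100586, 28.36566925048828), 74.87326049804688)
shift now-axes [ -6.49 -19.43   3.3 ] turn [-0.03  0.98  9.12] shift in final axes [ -9.54 -18.15   3.15]
```

```bash
python3 -c "
from h import *
print(sense()['tool_rot'],sense()['dq'])
goto([628.5,-264.2,225],np.radians(-14))"
```

```text
[ 0.00852512  0.00767317  0.99993367 -0.00104989] [ 7.47054365e-05  3.05941563e-02  9.20491059e-02 -3.21672730e-04
 -8.11895265e-02  7.77973961e-05]
shift now-axes [ -6.54 -19.35   3.3 ] turn [-0.    0.99 13.12] shift in final axes [-10.82 -17.35   3.15]
```

Emit:
{"fn": "jog_arm", "kwargs": {
  "series": "7 0 0 0 0 0 6.55; 7 0 0 0 0 0 6.55; 7 -1.8 -2.9 0 0 0 0; 7 -1.8 -2.9 0 0 0 0; 7 -1.8 -2.9 0 0 0 0; 7 -1.8 -2.9 0 0 0 0; 7 -1.8 -2.9 0 0 0 0; 7 -1.8 -2.9 0 0 0 0; 7 0 0 0 0 0 0; 7 0 0 0 0 0 0"
}}

```text
time: 10.78
ee_pos: [626.2, -266.0, 246.9]
tool_rot: [0.001, 0.123, 0.992, 0.001]
contact_force: [-0.0, 0.5, -0.5]
grip_width: 70.2
grip_force: 0.0
```

Emit:
{"fn": "jog_arm", "kwargs": {
  "series": "7 0 0 0 0 0 0; 7 0 0 0 0 0 0"
}}

```text
time: 10.95
ee_pos: [626.5, -263.2, 249.5]
tool_rot: [0.003, 0.121, 0.993, 0.0]
contact_force: [-1.1, 0.2, 1.1]
grip_width: 70.3
grip_force: 0.0
```

```bash
python3 -c "
from h import *
goto([628.5,-264.2,88],np.radians(-14));print(sense()['ee_pos'])"
```

```text
shift now-axes [-0.13 -0.07 16.15] turn [0.08 0.33 0.09] shift in final axes [-0.22 -0.05 16.15]
[ 626.46832452 -263.20322988  249.5242944 ]
```

Emit:
{"fn": "jog_arm", "kwargs": {
  "series": "6 -0.1 -0.05 2.7 0 0.15 0; 6 -0.1 0 2.7 0 0.15 0; 6 0 0 2.7 0 0 0; 6 0 0 2.7 0 0 0; 6 0 0 2.7 0 0 0; 6 0 0 2.6 0 0 0; 6 0 0 0 0 0 0; 6 0 0 0 0 0 0; 6 0 0 0 0 0 0; 6 0 0 0 0 0 0"
}}

```text
time: 11.78
ee_pos: [629.7, -265.3, 91.5]
tool_rot: [0.002, 0.121, 0.993, -0.0]
contact_force: [-0.6, -0.2, 1.1]
grip_width: 60.3
grip_force: 0.0
```

```bash
python3 -c "
from h import *
goto([628.5,-264.2,88],np.radians(-14));print(sense()['ee_pos'])"
```

```text
shift now-axes [0.15 0.07 0.35] turn [0.01 0.28 0.05] shift in final axes [0.15 0.07 0.35]
[ 629.7438904  -265.27624149   91.4939345 ]
```

Emit:
{"fn": "jog_arm", "kwargs": {
  "series": "6 0.12 0.07 0.3 0 0.2 0; 6 0 0 0 0 0 0; 1 0 0 0 0 0 0; 1 0 0 0 0 0 0; 1 0 0 0 0 0 0; 1 0 0 0 0 0 0; 1 0 0 0 0 0 0; 1 0 0 0 0 0 0; 1 0 0 0 0 0 0; 1 0 0 0 0 0 0"
}}

```text
time: 12.62
ee_pos: [627.6, -264.2, 85.3]
tool_rot: [-0.001, 0.122, 0.993, 0.001]
contact_force: [-0.0, 0.4, 2.5]
grip_width: 25.2
grip_force: 59.2
```

```bash
python3 -c "
from h import *
goto([628.5,-264.2,88],np.radians(-14));s=sense();print(s['ee_pos'],s['wrist_torque'])"
```

```text
shift now-axes [-0.09  0.02 -0.27] turn [ 0.07 -0.18  0.02] shift in final axes [-0.09  0.02 -0.27]
[ 627.55730697 -264.19056566   85.29140149] [ 0.0536538   0.09851972 -0.02803296]
```

Emit:
{"fn": "jog_arm", "kwargs": {
  "series": "1 0 0 -1 0 0 0; 1 0 0 -1.5 0 0 0; 1 0 0 -2 0 0 0; 1 0 0 -2.5 0 0 0; 1 0 0 -3 0 0 0; 1 0 0 -3 0 0 0; 1 0 0 -3 0 0 0; 1 0 0 -3 0 0 0; 1 0 0 -3 0 0 0; 1 0 0 0 0 0 0"
}}

```text
time: 13.45
ee_pos: [628.8, -264.9, 313.4]
tool_rot: [0.004, 0.122, 0.993, -0.001]
contact_force: [0.5, 0.2, 0.3]
grip_width: 25.1
grip_force: 59.0
```

Emit:
{"fn": "jog_arm", "kwargs": {
  "series": "1 0 0 0 0 0 0; 1 0 0 0 0 0 0; 1 0 0 0 0 0 0"
}}

```text
time: 13.7
ee_pos: [627.8, -264.4, 302.1]
tool_rot: [-0.004, 0.122, 0.993, 0.002]
contact_force: [0.1, -0.0, -2.5]
grip_width: 25.3
grip_force: 59.0
```

```bash
python3 -c "
from h import *
goto([599.2,68.3,300],np.radians(-14));s=sense();print(s['ee_pos'],s['wrist_torque'],s['contact_force'],s['grip_width'])"
```

```text
shift now-axes [10.8  31.59  0.37] turn [ 0.13 -0.46  0.02] shift in final axes [10.82 31.59  0.21]
[ 627.75115197 -264.36758145  302.1451295 ] [-0.02352937 -0.06696973 -0.03141319] [ 0.06677207 -0.03817835 -2.48167651] 25.252545960926025
```

Emit:
{"fn": "jog_arm", "kwargs": {
  "series": "1 0.4 1.3 0 0 0 0; 1 0.9 2.6 0 0 0 0; 1 0.9 2.6 0 0 0 0; 1 0.9 2.6 0 0 0 0; 1 0.9 2.6 0 0 0 0; 1 0.9 2.6 0 0 0 0; 1 0.9 2.6 0 0 0 0; 1 0.9 2.6 0 0 0 0; 1 0.9 2.6 0 0 0 0; 1 0.9 2.6 0 0 0 0"
}}

```text
time: 14.53
ee_pos: [604.5, -3.0, 303.6]
tool_rot: [-0.003, 0.122, 0.993, 0.001]
contact_force: [0.3, 0.1, -2.7]
grip_width: 26.1
grip_force: 59.0
```

Emit:
{"fn": "jog_arm", "kwargs": {
  "series": "1 0.9 2.6 0 0 0 0; 1 0.8 2.6 0 0 0 0; 1 0.4 1.6 0 0 0 0; 1 0 0 0 0 0 0; 1 0 0 0 0 0 0; 1 0 0 3 0 0 0; 1 0 0 3 0 0 0; 1 0 0 2.5 0 0 0; 1 0 0 2 0 0 0; 1 0 0 1 0 0 0"
}}

```text
time: 15.37
ee_pos: [599.5, 65.6, 186.2]
tool_rot: [-0.005, 0.122, 0.992, 0.0]
contact_force: [-0.3, -0.3, -1.5]
grip_width: 25.2
grip_force: 59.2
```

Emit:
{"fn": "jog_arm", "kwargs": {
  "series": "1 0 0 0 0 0 0; 1 0 0 0 0 0 0; 1 0 0 0 0 0 0; 1 0 0 0 0 0 0; 1 0 0 0 0 0 0; 1 0 0 0 0 0 0; 1 0 0 0 0 0 0; 1 0 0 0 0 0 0; 1 0 0 0 0 0 0; 1 0 0 0 0 0 0"
}}

```text
time: 16.2
ee_pos: [601.0, 67.0, 190.8]
tool_rot: [-0.002, 0.122, 0.993, 0.001]
contact_force: [0.1, -0.1, -2.1]
grip_width: 25.4
grip_force: 59.2
```

```bash
python3 - <<'E'
from h import *
import cv2
s=sense();print(s['ee_pos'],s['tool_rot'],s['contact_force'],s['grip_width']);goto([599.2,68.3,180],np.radians(-14))
im=cams.get_image("scene")[:,:,::-1]
cv2.imwrite("pics/p5.png",cv2.resize(im[135:225,270:370],(800,600+120),interpolation=cv2.INTER_CUBIC)[:600] if 0 else cv2.resize(im[135:225,265:385],(800,600),interpolation=cv2.INTER_CUBIC))
p=cams.camera_params("scene");K=p["intrinsics"]
def proj(P):
    c=rot(p["attitude"]).inv().apply(np.array(P)-p["eye"]);u=K@np.array([c[0],-c[1],-c[2]])/-c[2];return np.round([(u[0]-265)/.15,(u[1]-135)/.15])
t=s["ee_pos"];off=Ro.from_euler('z',0).apply([.9,0,0])
print("tip",proj(t+off-[0,0,77.3]),"top",proj(t+off+[0,0,39.7]),"dot",proj([600.3,68.8,83.5]))
E
```

```text
[600.99238258  66.99626373 190.79229405] [-1.70850194e-03  1.21624934e-01  9.92574306e-01  8.38468753e-04] [ 0.06926579 -0.11647064 -2.1062062 ] 25.38552550182514
shift now-axes [0.2  0.08 1.08] turn [ 0.07 -0.21  0.03] shift in final axes [0.21 0.08 1.08]
tip [329. 380.] top [342. 164.] dot [323. 426.]
```

View pics/p5.png

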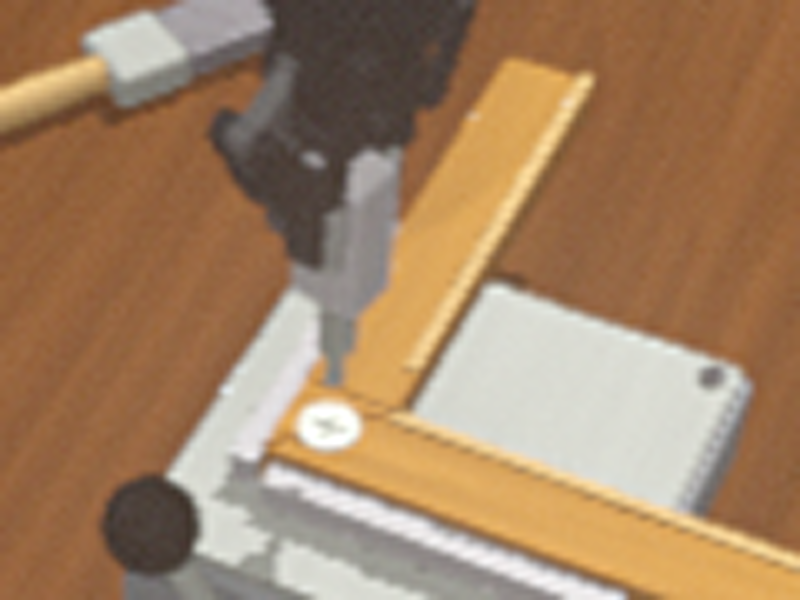

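The last crop shows the tip at (333,383) above the dot at (329,425), within about 1 mm of the expected offset. I centre it and then lower it slowly.

Emit:
{"fn": "jog_arm", "kwargs": {
  "series": "1 0.1 0.05 0.5 0 0 0; 1 0.1 0.03 0.5 0 0 0; 1 0 0 0.5 0 0 0; 1 0 0 0.5 0 0 0; 1 0 0 0.4 0 0 0; 1 0 0 0 0 0 0; 1 0 0 0 0 0 0; 1 0 0 0 0 0 0; 1 0 0 0 0 0 0; 1 0 0 0 0 0 0"
}}

```text
time: 17.08
ee_pos: [599.3, 68.3, 167.2]
tool_rot: [-0.001, 0.122, 0.993, 0.001]
contact_force: [-0.0, -0.2, -1.6]
grip_width: 25.9
grip_force: 59.2
```

Emit:
{"fn": "jog_arm", "kwargs": {
  "series": "1 0 0 0 0 0 0; 1 0 0 0 0 0 0; 1 0 0 0 0 0 0; 1 0 0 0 0 0 0; 1 0 0 0 0 0 0; 1 0 0 0 0 0 0"
}}

```text
time: 17.58
ee_pos: [599.2, 68.3, 166.8]
tool_rot: [-0.002, 0.122, 0.993, 0.001]
contact_force: [0.3, -0.3, -1.6]
grip_width: 25.2
grip_force: 59.2
```

```bash
python3 - <<'E'
from h import *
s=sense();print(s['ee_pos'],s['tool_rot'],s['contact_force'],s['wrist_torque']);goto([599.2,68.3,161],np.radians(-14))
E
```

```text
[599.1693231   68.26401518 166.77283683] [-1.73012651e-03  1.21662929e-01  9.92569599e-01  8.54190756e-04] [ 0.32473593 -0.26642343 -1.61813861] [-0.02526585  0.02498297  0.00916913]
shift now-axes [-0.    0.    0.58] turn [ 0.07 -0.21  0.02] shift in final axes [-0.    0.    0.58]
```

Six mm above the expected touch. I lower it in small steps and watch the force.

Emit:
{"fn": "jog_arm", "kwargs": {
  "series": "1 0 0 0.1 0 0 0; 1 0 0 0.1 0 0 0; 1 0 0 0.1 0 0 0; 1 0 0 0.1 0 0 0; 1 0 0 0 0 0 0; 1 0 0 0 0 0 0; 1 0 0 0 0 0 0; 1 0 0 0 0 0 0; 1 0 0 0 0 0 0"
}}

```text
time: 18.33
ee_pos: [599.2, 68.3, 162.9]
tool_rot: [-0.002, 0.122, 0.993, 0.001]
contact_force: [-0.3, -1.2, -1.5]
grip_width: 25.3
grip_force: 59.2
```

Emit:
{"fn": "jog_arm", "kwargs": {
  "series": "1 0 0 0.1 0 0 0; 1 0 0 0.1 0 0 0; 1 0 0 0 0 0 0; 1 0 0 0 0 0 0; 1 0 0 0 0 0 0; 1 0 0 0 0 0 0; 1 0 0 0 0 0 0"
}}

```text
time: 18.92
ee_pos: [599.2, 68.3, 160.8]
tool_rot: [-0.002, 0.122, 0.993, 0.001]
contact_force: [-0.3, 0.7, -1.6]
grip_width: 25.5
grip_force: 59.2
```

Emit:
{"fn": "jog_arm", "kwargs": {
  "series": "1 0 0 0.1 0 0 0; 1 0 0 0.1 0 0 0; 1 0 0 0 0 0 0; 1 0 0 0 0 0 0; 1 0 0 0 0 0 0; 1 0 0 0 0 0 0; 1 0 0 0 0 0 0"
}}

```text
time: 19.5
ee_pos: [599.2, 68.3, 158.9]
tool_rot: [-0.002, 0.122, 0.993, 0.001]
contact_force: [-0.1, -0.4, 0.3]
grip_width: 25.3
grip_force: 59.3
```

Emit:
{"fn": "jog_arm", "kwargs": {
  "series": "1 0 0 0.1 0 0 0; 1 0 0 0.1 0 0 0; 1 0 0 0.12 0 0 0; 1 0 0 0 0 0 0; 1 0 0 0 0 0 0; 1 0 0 0 0 0 0; 1 0 0 0 0 0 0; 1 0 0 0 0 0 0; 1 0 0 0 0 0 0; 1 0 0 0 0 0 0"
}}

```text
time: 20.33
ee_pos: [599.2, 68.3, 155.7]
tool_rot: [-0.002, 0.122, 0.993, 0.001]
contact_force: [-0.4, -1.1, 1.4]
grip_width: 25.6
grip_force: 59.5
```

```bash
python3 - <<'E'
from h import *
import cv2
F=[]
for i in range(6):
    im=cams.get_image("scene")[:,:,::-1];s=sense();F.append(s['contact_force'][2])
print(np.round(F,2),np.mean(F),s['ee_pos'],s['tool_rot'],s['grip_width'])
cv2.imwrite("pics/p6.png",cv2.resize(im[150:225,280:380],(800,600),interpolation=cv2.INTER_CUBIC))
E
```

```text
[2.28 2.47 2.49 1.95 2.02 1.32] 2.089269812665191 [599.17047318  68.30207383 155.62497734] [-1.65300877e-03  1.21670310e-01  9.92568810e-01  8.72561686e-04] 25.48184466287202
```

View pics/p6.png

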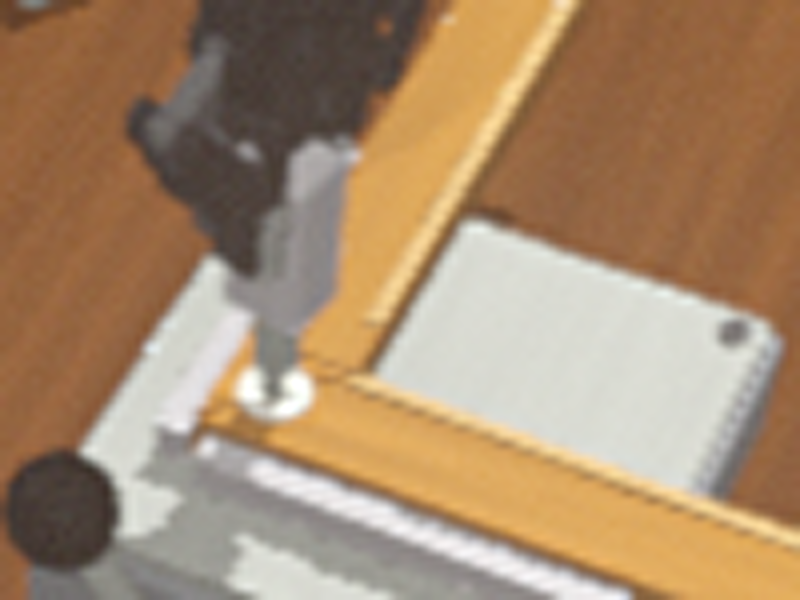

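The final crop shows the plunger tip at (275,395) on the dot centre at (275,392). The spring force is about 3.7 N, which means about 5 mm of travel. I hand it in.

```bash
python3 -c "
from station import job
print(job.sign_off())"
```

```text
the job is handed in; nothing more can be done
None
```

I pulled the lever to its stop, held it there for just over a second, and it came back to home. The small gauge from the pale stand is now held upright on the paper dot, with its plunger pushed in about 5 mm. The pinch on the ball began to slip near the end of the return, so I opened the fingers and its spring took it the last part. The job was handed in at about 21 s, and I gave no contact to the jar, brush or nail tray.

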